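Tumble-polish the fittings

ROBOT

A 6-joint arm with a two-finger parallel gripper is mounted at the origin on the work surface. World frame = base frame: x ahead of the robot, y to its left, z up, the work surface at z = 0. Lengths are in m, angles in rad, forces in N, time in s.
With the tool pointing down it reaches from about 0.35 to 0.95 m from the base axis. Payload 17.4 kg.
Tool frame: the origin (TCP) lies midway between the tips of the shut fingers; the grasp point (between the pads) lies 19 mm behind it; x points along the fingers, z is the direction in which the jaws open and shut, and the axes are right-handed (so a half turn about x gives the same grasp; the last joint's range is limited). The gripper opens to 93 mm and grips with 3 to 60 N. Pads are 15 mm wide; open, the fingers measure 128 mm over their backs; the gripper's body (75 mm by 188 mm) begins 65 mm behind the grasp point.
Start: joints at [-1.202, 0.116, 1.442, -0, 1.584, -0.038], TCP at [0.267, -0.62, 0.219] pointing down, gripper open.
Joint ranges: [-2.83, 2.83], [-0.83, 2.19], [0.07, 2.5], [-1.14, 4.28], [0.01, 3], [-2.97, 2.97]. Speed limits (rad/s): [1.89, 1.89, 2.22, 3.14, 3.14, 3.14].

INTERFACE

Orientations are given as a unit quaternion [x, y, z, w].
In Python, from plant import arm, set_gripper, kin, get_image gives the robot as it stands. Calls block until the motion is done:
- arm.movep(position, orientation): joint-space move of the TCP to a pose.
- arm.move_l(position, v=0.15, rotation=None, max_force=None): straight line of the TCP; rotation=None keeps the orientation; v is the mean speed in m/s. With max_force (N) it stops when the force on the tool has changed by that much, and returns True; else False.
- arm.set_joints(angles): joint-space move.
- set_gripper(opening, squeeze=None): finger opening in m; squeeze is the grip in N (None keeps the last); returns when the fingers have stopped.
- arm.sleep(seconds).
- kin.inverse_kinematics(position, orientation): joint angles nearest the present ones, or None.
- arm.sense(): the state.
- get_image(name): name is "side" or "top" or "wrist"; returns a dict with "image" (480x640x3 uint8, blue, green, red), "range_z" (480x640 float32, m along the optical axis (not along the pixel's ray), 0 where there is no reading), "fx", "fy", "cx", "cy" (pixels), "dist" ([k1, k2, p1, p2, k3] as OpenCV has them; the pictures are not rectified), "extrinsics" (4x4, takes a point from camera to world coordinates); the wrist camera has in their place "mount" (4x4, takes a point from camera to tool coordinates, whose origin is the TCP and whose axes are the tool frame's). Camera axes: x right, y up, looking along -z (the intrinsics and any distortion apply to the point x, -y, -z); pixel columns grow to the right and rows downward; lengths in m; the calibration is good to about 2 mm. A picture is of the moment at which its call begins: read the wrist's pose just before it.
A pose or a line that the arm cannot do raises arm.MotionError and nothing moves.
- arm.hand_in(): hands the job in, once; it reports no verdict.
The state is a dict: "clock": time; "joint_positions": joint angles; "qd": joint speeds; "joint_torque": joint torques, N m; "ee_pos": TCP position; "tcp_rot": TCP orientation; "contact_force": force on the tool from outside, world axes, zero at the start; "moment": the same for the moment, N m; "width": finger opening in m.
Only numpy, scipy, OpenCV 4.12 (cv2) and the standard library are available. Lean on these libraries where they do the work, as an engineer would, in place of code of your own. Each camera call takes 0.05 s, during which the arm holds its last target. There are 200 camera calls.

TASK

Put every pipe fitting on the worktop into the tumbler's bowl, pour all the ceramic balls from the green scoop in with them and stand the empty scoop upright on the worktop. Then fit the crank fully home on the square shaft, give it at least two full turns in one direction, lift it off and lay it back on its black mat with the knob up. Everything loaded must stay in the bowl, and the other tools on the bench are to be left where they are.

Things in the scene. Friction and masses are not known exactly. Their poses are not given: they have to be found in the camera images.
- tumbler: Bolted-down hand tumbler; its place and yaw vary. Blue base 230 x 440 x 20 mm (x, y, z) on the worktop, origin under its centre. Open bowl on its +y half (axis at y = +100 mm), blue gearbox 110 x 110 mm, up to 110 mm above the worktop, at y = -100 mm with the upright square shaft on top.
- bowl_in (a point): Centre of the flat inner floor (38 mm above the worktop) of the grey eight-sided open bowl, one side yellow. Inside 210 mm across opposite sides; walls 6 mm thick, 62 mm high (rim 100 mm above the worktop). The bowl turns about the vertical here, geared to the shaft: half as far, the opposite way.
- shaft (a joint): Turn of the tumbler's square shaft, rad, growing counter-clockwise seen from above; it starts somewhere between -0.5 and 0.5 and stays where it is left (friction about 0.15 N m with the bowl). No end stops.
- shaft_seat (a point): On the axis of the upright square shaft, at the shoulder on which the fitted crank's underside rests, 120 mm above the worktop and 200 mm from the bowl's axis. The shaft is 16 x 16 mm steel, its end 34 mm above this point. x and y are square to its flats and turn with it; z up.
- crank: Loose crank, 0.35 kg, at first flat on the mat, knob up. Origin: centre of the hub's underside. Hub: dark steel block 38 x 38 x 40 mm with a square 18.4 mm through socket along z, sides along x and y, mouth below flared to 24 mm; fits the shaft in any of four positions, about 0.16 rad play either way. Arm: bar 24 wide, 12 mm thick, flush with the underside, along +x. Centre of mass 10 to 25 mm along +x.
- crank_knob (a point): Middle of the crank's red upright knob: a cylinder 22 mm in diameter whose axis is 70 mm from the hub's axis along the crank's +x, from 12 to 66 mm above the underside (this point at 39 mm). It spins freely on its pin, so a gripper that holds it need not turn with the crank.
- mat_top (a point): Centre of the upper face of the black rubber parking mat for the crank, 210 mm (x) x 130 mm (y), 4 mm thick, fixed to the worktop.
- scoop: Loose green scoop-shaped cup, 0.14 kg, holding the balls. Origin: centre of the floor's underside; z up, spout to +x. Walls 4 mm. Side walls 46 mm high, 58 mm over their outsides (y), x = -36 to 64 mm: grip across them from above. Back wall x = -34. Spout plate slopes up 38 degrees from x = 32 to a lip at x = 68, z = 32 mm. Balls leave when tipped spout-down over 50 degrees; 75 empties it.
- nipple: Galvanized pipe nipple, 0.25 kg, lying along its x axis, 94 mm long, 32 mm in diameter, with a square wrench collar 40 x 40 mm (y, z) and 34 mm long (x) in the middle, on which it rests. Origin at its middle. Two to four of the four fittings are present, the others are absent.
- cap: Chrome pipe cap, 0.22 kg, round, 60 mm in diameter (63 mm over its trim rings), 46 mm high, standing. Origin at its middle, 23 mm above its underside; z is its axis. May be absent.
- coupling: Orange plastic pipe coupling, 0.10 kg, round, 50 mm in diameter (54 mm at the end beads), 66 mm high, standing upright. Origin at its middle; z is its axis. May be absent.
- banjo: Brass banjo fitting, 0.20 kg, lying flat: a round eye 44 mm in diameter and 28 mm high, with a square-section stem 18 mm wide that ends 64 mm from the eye's centre along +x. Origin at the middle of the eye. May be absent.
- ball0: Blue glazed ceramic tumbling ball, 20 mm in diameter, 14 g; origin at its centre. At the start it lies in the scoop. Three to six balls are present, the others are absent.
- ball1: White glazed ceramic tumbling ball, 20 mm in diameter, 14 g; origin at its centre. At the start it lies in the scoop. Three to six balls are present, the others are absent.
- ball2: Blue glazed ceramic tumbling ball, 20 mm in diameter, 14 g; origin at its centre. At the start it lies in the scoop. Three to six balls are present, the others are absent.
- ball3: White glazed ceramic tumbling ball, 20 mm in diameter, 14 g; origin at its centre. At the start it lies in the scoop. Three to six balls are present, the others are absent.
- ball4: Blue glazed ceramic tumbling ball, 20 mm in diameter, 14 g; origin at its centre. At the start it lies in the scoop. Three to six balls are present, the others are absent.
- ball5: White glazed ceramic tumbling ball, 20 mm in diameter, 14 g; origin at its centre. At the start it lies in the scoop. Three to six balls are present, the others are absent.
- spanner: Combination spanner lying at the far left. A bystander to be left alone. Origin at its underside.
- driver: Screwdriver lying at the far right. A bystander to be left alone. Origin at its underside.
- spray: Red spray can, 60 mm in diameter, 170 mm high, at the far right. A bystander to be left alone. Origin at its underside.
- jar: Jar, 72 mm in diameter, 90 mm high, at the far left. A bystander to be left alone. Origin at its underside.
- tape: Yellow tape measure, 70 x 34 x 62 mm, near right. A bystander to be left alone. Origin at its underside.
- gclamp: Red G-clamp lying flat, 110 mm long, near left. A bystander to be left alone. Origin at its underside.

How it is judged:
By the outcome, as a careful person would: the job done as asked, in the order asked, and still so for the second after the job is handed in, with the robot touching nothing.
Of nipple, cap, coupling, banjo only 2 to 4 are there at a start; the rules pass over those that are not, and their reading is None.
Of ball0, ball1, ball2, ball3, ball4, ball5 only 3 to 6 are there at a start; the rules pass over those that are not, and their reading is None.
At some moment in a run one of nipple, cap, coupling, banjo may be knocked a few centimetres aside while the robot is not near it.
It also fails if it takes over 210 s, if anything falls off the work surface, if the arm or the gripper's body presses on something with over 40 N, if the wrist force passes 120 N, or if a joint passes its speed limit or range.

## Working session

There is one attempt and no reset: what is moved stays moved. The work goes in short steps, each a Python script; the robot and the scene stay as the last script left them, time stands still between calls to the robot, and variables do not carry over. Pictures are saved under pics/ and viewed, about 12 in all and at most 16, crops included, and the job is handed in when it is done.

```bash
ls; mkdir -p pics; python3 - <<'E'
from plant import arm,get_image
import cv2,numpy as np
print(arm.sense())
for n in("top","side"):
    d=get_image(n); cv2.imwrite(f"pics/{n}0.png",d["image"]); np.savez(f"{n}0.npz",**d)
    print(n,d["fx"],d["cx"],d["cy"],d["dist"],d["extrinsics"],(d["range_z"]>0).mean())
E
```

```text
pics
{'clock': 0.0, 'joint_positions': array([-1.20178056e+00,  1.16527389e-01,  1.44228713e+00,  3.42293507e-06,
        1.58399209e+00, -3.77884213e-02]), 'qd': array([ 0.00051892,  0.00015792, -0.00013202, -0.00042996, -0.00122733,
        0.00108606]), 'joint_torque': array([-5.95776859e-03, -7.21267390e+01, -6.22627759e+01,  7.74815376e-02,
        2.37063935e-02, -4.96049870e-05]), 'ee_pos': array([ 0.26700647, -0.61971939,  0.21786369]), 'tcp_rot': array([ 0.38894149,  0.5910423 , -0.38844091,  0.59034497]), 'contact_force': array([-0.56336868, -0.01411321,  0.51621775]), 'moment': array([ 0.01282508,  0.02244346, -0.01424454]), 'width': 0.09299972060176469}
top 605.0564183344084 320.4132569769364 253.7350883942634 [-0.15056622  0.          0.          0.          0.        ] [[-0.0100513   0.99401602 -0.10877093  0.35985966]
 [-0.99983523 -0.01163482 -0.01393347 -0.00895311]
 [-0.01511563  0.10861296  0.99396919  1.57321702]
 [ 0.          0.          0.          1.        ]] 0.9959505208333334
side 476.86259783930194 318.3547095671889 238.5021324207044 [0.02872342 0.         0.         0.         0.        ] [[-0.98881698  0.09755714 -0.11279884  0.41463341]
 [-0.14816455 -0.55653172  0.81750823  0.87380732]
 [ 0.01697763  0.82507881  0.56476253  0.70338514]
 [ 0.          0.          0.          1.        ]] 0.9959798177083333
```

View pics/top0.png

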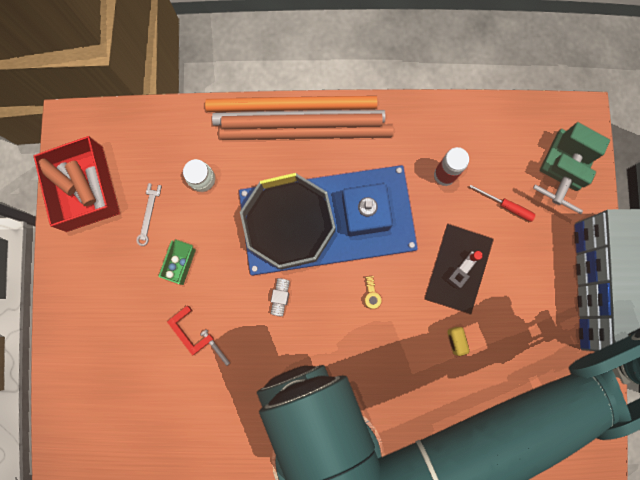

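View pics/side0.png

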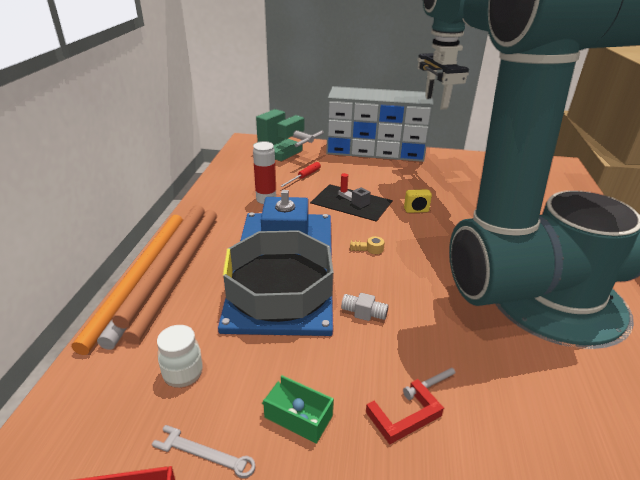

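Top view shows the nipple at (280,297), banjo (372,293), crank (465,268) on its mat, scoop (178,262), bowl (288,220) and shaft (368,206). There is no cap or coupling in sight, but the arm may hide something. The side view agrees.

```bash
cat > h.py <<'E'
import numpy as np,cv2,time
from plant import arm,set_gripper,kin,get_image
from scipy.spatial.transform import Rotation as R
def pose_of(d,s=None):
    if "extrinsics" in d: return np.array(d["extrinsics"])
    T=np.eye(4);T[:3,:3]=R.from_quat(s["tcp_rot"]).as_matrix();T[:3,3]=s["ee_pos"]
    return T@np.array(d["mount"])
def rays(d,uv):
    K=np.array([[d["fx"],0,d["cx"]],[0,d["fy"],d["cy"]],[0,0,1]],float)
    p=cv2.undistortPoints(np.asarray(uv,np.float64).reshape(-1,1,2),K,np.array(d["dist"],float)).reshape(-1,2)
    return np.c_[p[:,0],-p[:,1],-np.ones(len(p))]
def onplane(d,uv,z,s=None):
    T=pose_of(d,s);r=rays(d,uv)@T[:3,:3].T;o=T[:3,3]
    return o+r*((z-o[2])/r[:,2])[:,None]
def cloud(d,s=None):
    T=pose_of(d,s);u,v=np.meshgrid(np.arange(640),np.arange(480))
    r=rays(d,np.c_[u.ravel(),v.ravel()])*np.array(d["range_z"]).reshape(-1,1)
    return (r@T[:3,:3].T+T[:3,3]).reshape(480,640,3)
def down(yaw):
    """tool x down, tool z (jaw direction) at angle yaw in world xy"""
    x=np.array([0,0,-1.]);z=np.array([np.cos(yaw),np.sin(yaw),0]);y=np.cross(z,x)
    return R.from_matrix(np.c_[x,y,z]).as_quat()
def best_yaw(pos,yaws):
    q0=arm.sense()["joint_positions"];b=None
    for y in yaws:
        q=kin.inverse_kinematics(pos,down(y))
        if q is None: continue
        c=abs(q[5])
        if b is None or c<b[0]: b=(c,y,q)
    return b
def hsv(d): return cv2.cvtColor(d["image"],cv2.COLOR_BGR2HSV)
def snap(name="wrist",f=None):
    s=arm.sense();d=get_image(name)
    if f: cv2.imwrite("pics/"+f,d["image"])
    return d,s
def rect(P):
    c,(w,h),a=cv2.minAreaRect((P[:,:2]*1000).astype(np.float32))
    a=np.deg2rad(a)
    if w<h: w,h=h,w;a+=np.pi/2
    return np.array(c)/1000,w,h,a
E
cat > m.py <<'E'
from h import *
d=dict(np.load("top0.npz"));C=cloud(d);H=hsv(d)
def roi(u0,u1,v0,v1):
    m=np.zeros((480,640),bool);m[v0:v1,u0:u1]=1;return m
def px(m): v,u=np.nonzero(m);return np.c_[u,v]
blue=(H[...,0]>100)&(H[...,0]<125)&(H[...,1]>130)&roi(225,430,155,285)
b=blue&(C[...,2]<.035);P=C[b];print("base",rect(onplane(d,px(b),.02)),np.median(P[:,2]))
yel=(H[...,0]>22)&(H[...,0]<35)&(H[...,1]>150)&roi(250,310,165,195);print("yellow",C[yel].mean(0),yel.sum())
rim=roi(230,345,165,280)&(C[...,2]>.09)&(C[...,2]<.12);print("bowl",rect(C[rim]),cv2.minEnclosingCircle((C[rim][:,:2]).astype(np.float32)),rim.sum())
g=(H[...,0]>45)&(H[...,0]<80)&(H[...,1]>100)&roi(150,205,230,295);print("scoop",rect(C[g]),g.sum(),C[g][:,2].max(), "rim",rect(C[g&(C[...,2]>.038)]),"lowrim",C[g&(C[...,2]>.038)].mean(0))
n=roi(260,300,268,325)&(C[...,2]>.012);print("nipple",rect(C[n]),C[n].mean(0),C[n][:,2].max())
n=roi(350,395,268,315)&(C[...,2]>.008);print("banjo",rect(C[n]),C[n].mean(0),C[n][:,2].max());e=n&(C[...,2]>.022);print("eye",rect(C[e]),C[e].mean(0))
k=((H[...,0]<8)|(H[...,0]>172))&(H[...,1]>170)&roi(465,492,245,270);print("knob",C[k].mean(0),C[k&(C[...,2]>.06)].mean(0),C[k][:,2].max(),k.sum())
h=roi(440,485,250,290)&(C[...,2]>.036)&~k;print("hub",rect(C[h]),C[h].mean(0),h.sum())
mt=(H[...,2]<70)&roi(415,505,215,325);print("mat",rect(onplane(d,px(mt),.004)))
s=roi(345,400,185,230)&(C[...,2]>.125);print("shaft",rect(C[s]),C[s].mean(0),C[s][:,2].max(),s.sum(), rect(C[s&(C[...,2]>.145)]))
z=C[roi(320,420,310,330)][:,2];print("table",np.median(z))
E
python3 m.py
```

```text
base (array([ 0.61997968, -0.00569472]), 433.6395568847656, 225.3522491455078, np.float64(1.7079722757907043)) 0.020304061466592804
yellow [0.71097116 0.11581732 0.08931605] 27
bowl (array([0.61891724, 0.08675397]), 248.32083129882812, 223.93115234375, np.float64(2.5800314487587963)) ((0.6104697585105896, 0.07213076949119568), 0.13948377966880798) 857
scoop (array([0.4510914 , 0.19928787]), 452.8417053222656, 103.84871673583984, np.float64(1.2482642161267627)) 597 1.5732170182579615 rim (array([0.45085712, 0.19955032]), 452.5477600097656, 97.97283172607422, np.float64(1.2629649985020546)) lowrim [0.50132585 0.38333687 0.0623693 ]
nipple (array([0.42749814, 0.08054688]), 180.4932861328125, 133.27796936035156, np.float64(1.5596752323988348)) [0.43166963 0.11838958 0.06418775] 1.5732170182579615
banjo (array([ 0.41707147, -0.09703172]), 149.11831665039062, 147.9454803466797, np.float64(1.3654080172058056)) [ 0.42346991 -0.11570462  0.0553946 ] 1.5732170182579615
eye (array([ 0.3953266 , -0.08775692]), 157.1677703857422, 71.90315246582031, np.float64(2.4227731179701624)) [ 0.41164623 -0.1155852   0.07721896]
knob [ 0.51562057 -0.38080864  0.06616177] [ 0.516476   -0.38195894  0.07064382] 0.07998627068800812 78
hub (array([ 0.41312341, -0.20793634]), 406.4372863769531, 67.33499908447266, np.float64(1.9965241653593788)) [ 0.4628157  -0.33155835  0.08807477] 212
mat (array([ 0.48844501, -0.34873578]), 205.80862426757812, 126.50482177734375, np.float64(2.8159446444462666))
shaft (array([ 0.50370303, -0.06824757]), 308.80059814453125, 38.328712463378906, np.float64(2.874089973158185)) [ 0.61016506 -0.09645562  0.26890042] 1.5732170182579615 81 (array([ 0.50111707, -0.0620593 ]), 301.3367004394531, 17.082435607910156, np.float64(2.838614536909457))
table 0.0005735574786964737
```

```bash
sed -i 's/^    return (r@T\[:3,:3\].T+T\[:3,3\]).reshape(480,640,3)/    P=r@T[:3,:3].T+T[:3,3];P[P[:,2]>1]=np.nan;return P.reshape(480,640,3)/' h.py
python3 m.py
```

```text
base (array([ 0.61997968, -0.00569472]), 433.6395568847656, 225.3522491455078, np.float64(1.7079722757907043)) 0.020304061466592804
yellow [0.71097116 0.11581732 0.08931605] 27
bowl (array([0.61891724, 0.08675397]), 248.32083129882812, 223.93115234375, np.float64(2.5800314487587963)) ((0.6104697585105896, 0.07213076949119568), 0.13948377966880798) 857
scoop (array([0.5133374 , 0.38605392]), 105.70878601074219, 59.70808029174805, np.float64(2.769475812375746)) 597 nan rim (array([0.51058133, 0.38625473]), 98.994873046875, 60.79828643798828, np.float64(2.801529086623722)) lowrim [0.50291536 0.38774462 0.04539348]
nipple (array([0.43378937, 0.12005176]), 121.57496643066406, 101.34850311279297, np.float64(3.1304715591937313)) [0.43314673 0.12100897 0.03314759] 0.06692995247639755
banjo (array([ 0.43941022, -0.11807263]), 113.44230651855469, 103.47799682617188, np.float64(1.5064084153297783)) [ 0.42480907 -0.11795202  0.02344045] 0.039876312335224595
eye (array([ 0.42923279, -0.12086613]), 82.01184844970703, 41.402381896972656, np.float64(3.1087624020937867)) [ 0.41335818 -0.11911023  0.02776448]
knob [ 0.51562057 -0.38080864  0.06616177] [ 0.516476   -0.38195894  0.07064382] 0.07998627068800812 78
hub (array([ 0.48429123, -0.35720139]), 94.85140228271484, 39.62704086303711, np.float64(2.450796563435657)) [ 0.46581442 -0.34095462  0.0448182 ] 206
mat (array([ 0.48844501, -0.34873578]), 205.80862426757812, 126.50482177734375, np.float64(2.8159446444462666))
shaft (array([ 0.63343457, -0.10544431]), 35.24008560180664, 34.094200134277344, np.float64(3.1187425982788586)) [ 0.6338426  -0.10473289  0.14551912] 0.16080465560820567 74 (array([ 0.6350199 , -0.10398586]), 17.270069122314453, 14.514605522155762, np.float64(3.1298057689212113))
table nan
```

Positions fit the given sizes: base 434x225, mat 206x126, and the shaft is 200 mm from the bowl. Next I'll look from near with the wrist camera.

```bash
python3 - <<'E'
from h import *
ims=[]
for n,p in dict(banjo=(.37,-.118),nipple=(.38,.12),scoop=(.47,.385),crank=(.45,-.35)).items():
    pos=np.array([p[0],p[1],.30]);b=best_yaw(pos,[np.arctan2(p[1],p[0])+np.pi/2,np.arctan2(p[1],p[0])-np.pi/2])
    print(n,b[:2]); arm.movep(pos,down(b[1]));arm.sleep(.2)
    d,s=snap(); np.savez(f"w_{n}.npz",**d,**{k:v for k,v in s.items()})
    if n=="banjo": print(d["mount"],d["fx"])
    ims.append(d["image"])
    if n=="scoop":
        t,_=snap("top","top1.png")
        np.savez("top1.npz",**t)
a=[cv2.resize(i,(400,300)) for i in ims]
cv2.imwrite("pics/w1.png",np.vstack([np.hstack(a[:2]),np.hstack(a[2:])]))
print(arm.sense()["clock"])
E
```

```text
banjo (np.float64(1.505088438348495), np.float64(-1.8795183024544477))
[[ 2.94753787e-04  3.01037764e-01 -9.53612174e-01 -1.65555483e-01]
 [-2.28551774e-05  9.53612217e-01  3.01037771e-01  8.39073572e-02]
 [ 9.99999956e-01 -6.69370476e-05  2.87961084e-04 -7.94979349e-06]
 [ 0.00000000e+00  0.00000000e+00  0.00000000e+00  1.00000000e+00]] 336.2414692771034
nipple (np.float64(1.5067621594002922), np.float64(-1.2649174553900444))
scoop (np.float64(1.5288125947419333), np.float64(-0.8844877771577254))
crank (np.float64(1.5260514386439716), np.float64(-2.231839495645583))
7.6833
```

View pics/w1.png

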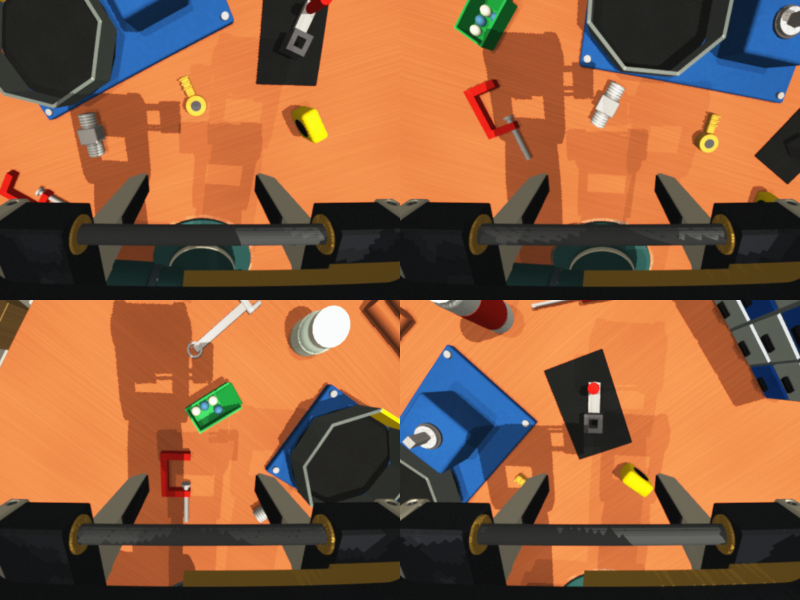

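View pics/top1.png

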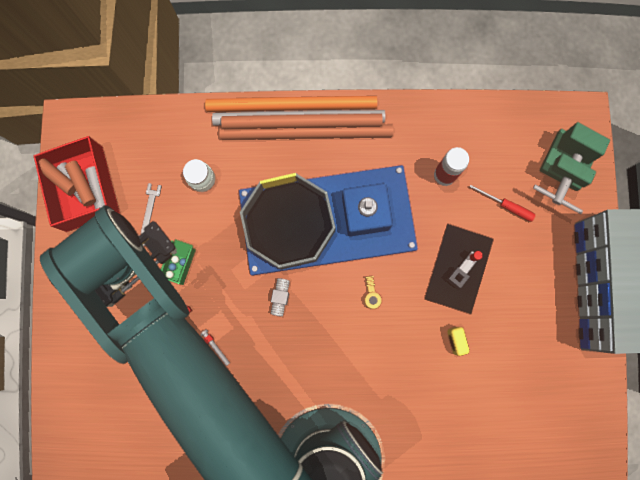

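No cap or coupling, so only the nipple and banjo are to be loaded. The scoop holds about 5 balls. I'll measure poses from the wrist clouds.

```bash
cat > m2.py <<'E'
from h import *
def load(n):
    z=dict(np.load(n));return z,z
def blob(C,p,r,z0,z1=.2,extra=None):
    m=(np.hypot(C[...,0]-p[0],C[...,1]-p[1])<r)&(C[...,2]>z0)&(C[...,2]<z1)
    return m if extra is None else m&extra
if __name__=="__main__":
    for n,p in (("banjo",(.42,-.118)),("nipple",(.433,.12))):
        d,s=load(f"w_{n}.npz");C=cloud(d,s)
        m=blob(C,p,.075,.008);P=C[m];print(n,rect(P),np.median(P,0),P[:,2].max())
        if n=="banjo":
            e=C[blob(C,p,.075,.022)];print("eye",rect(e),e.mean(0))
        else:
            e=C[blob(C,p,.075,.0345)];print("collar",rect(e),e.mean(0),len(e))
    d,s=load("w_scoop.npz");C=cloud(d,s);H=hsv(d)
    g=(H[...,0]>45)&(H[...,0]<80)&(H[...,1]>100);m=blob(C,(.51,.386),.09,.004,.06,g);P=C[m];c,w,h,a=rect(P);print("scoop",c,w,h,a)
    u=(P[:,:2]-c)@[np.cos(a),np.sin(a)]
    for lo in np.arange(-.055,.056,.01):
        q=P[(u>=lo)&(u<lo+.01)];print(round(lo,3),len(q),q[:,2].max().round(3) if len(q) else None,np.median(q[:,2]).round(3) if len(q) else None)
    d,s=load("w_crank.npz");C=cloud(d,s);H=hsv(d)
    k=((H[...,0]<8)|(H[...,0]>172))&(H[...,1]>170)
    kt=C[blob(C,(.516,-.381),.04,.064,.08,k)];print("knob",kt.mean(0),len(kt))
    hb=C[blob(C,(.466,-.341),.035,.037,.06)];print("hub",rect(hb),hb.mean(0),len(hb))
    im=dict(np.load("w_scoop.npz"))["image"]
    cv2.imwrite("pics/scoop.png",cv2.resize(im[110:230,280:410],None,fx=4,fy=4))
E
python3 m2.py
```

```text
banjo (array([ 0.42963123, -0.11896472]), 85.36343383789062, 42.724525451660156, np.float64(3.0864811979916933)) [ 0.41923792 -0.11545429  0.02671082] 0.030368418900651672
eye (array([ 0.42020731, -0.12230913]), 68.44283294677734, 42.851783752441406, np.float64(2.783529446606149)) [ 0.40941658 -0.11800054  0.02748692]
nipple (array([0.4450892 , 0.13919095]), 136.4243927001953, 91.64695739746094, np.float64(2.8718176309580743)) [0.44856571 0.12244038 0.035824  ] 0.10165478499215247
collar (array([0.44163635, 0.12503473]), 135.07192993164062, 60.029754638671875, np.float64(2.913139504747853)) [0.44554998 0.11811045 0.05315239] 1994
scoop [0.51405231 0.38734521] 105.39862823486328 57.68476104736328 2.8073447646541827
-0.055 256 0.047 0.03
-0.045 403 0.047 0.024
-0.035 392 0.047 0.017
-0.025 358 0.048 0.009
-0.015 139 0.048 0.031
-0.005 123 0.047 0.036
0.005 172 0.048 0.017
0.015 152 0.047 0.024
0.025 182 0.047 0.015
0.035 141 0.048 0.025
0.045 310 0.048 0.039
0.055 0 None None
knob [ 0.51763843 -0.38213894  0.06948925] 265
hub (array([ 0.46307007, -0.33726645]), 38.65861892700195, 37.69853591918945, np.float64(2.4472935744958217)) [ 0.46360147 -0.33772212  0.04363079] 720
```

View pics/scoop.png

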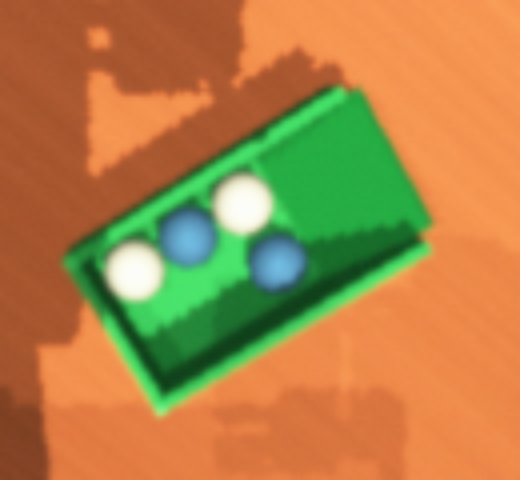

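Four balls, with the spout pointing along -0.33 rad. The crank's hub and knob are 70.6 mm apart, as they should be. Now I'll pick the nipple and banjo, with a fresh look just before each grasp.

```bash
cat >> h.py <<'E'
BOWL=np.array([.6063,.0933])
def find(d,s,guess,sizes,zlo=.008,zhi=.048):
    """component of raised points nearest the guess with the right long side"""
    C=cloud(d,s);m=((C[...,2]>zlo)&(C[...,2]<zhi)).astype(np.uint8)
    n,l,st,ce=cv2.connectedComponentsWithStats(m,connectivity=4);best=None
    for i in range(1,n):
        if st[i,4]<150: continue
        P=C[l==i];c,w,h,a=rect(P)
        if abs(w-sizes[0])<14 and abs(h-sizes[1])<12:
            e=np.hypot(*(c-guess))
            if best is None or e<best[0]: best=(e,c,w,h,a,P)
    return best
def hover(p,z=.30,back=.045):
    f=np.arctan2(p[1],p[0]);pos=np.r_[np.array(p)-back*np.array([np.cos(f),np.sin(f)]),z]
    arm.movep(pos,down(f-np.pi/2));arm.sleep(.2)
E
cat > pick.py <<'E'
from h import *
import sys
set_gripper(.093)
for n,g,sz,wd,tz,off in (("nipple",(.433,.12),(94,42),.040,.010,+.040),("banjo",(.43,-.118),(86,44),.044,.004,-.045)):
    hover(g);d,s=snap();b=find(d,s,g,sz)
    if b is None: print(n,"not found");cv2.imwrite("pics/nf.png",d["image"]);sys.exit()
    _,c,w,h,a,P=b
    if n=="banjo":
        c=P[P[:,2]>.02];u=np.array([np.cos(a),np.sin(a)]);ctr=b[1];v=(P[:,:2]-ctr)@u
        # eye is the wide end
        t=(P[:,:2]-ctr)@[-u[1],u[0]];sg=np.sign(np.ptp(t[v>.02])-np.ptp(t[v<-.02]));c=ctr+sg*.021*u
    by=best_yaw(np.r_[c,.1],[a+np.pi/2,a-np.pi/2]);y=by[1]
    print(n,c,w,h,a,"yaw",y,"q6",by[0],"zmax",P[:,2].max())
    arm.movep(np.r_[c,.16],down(y));arm.move_l(np.r_[c,tz],v=.12,max_force=15)
    set_gripper(wd-.006,25);W=arm.sense()["width"];print("width",W,arm.sense()["ee_pos"])
    arm.move_l(np.r_[c,.24],v=.2);W=arm.sense()["width"];print("lifted",W)
    if abs(W-wd)>.008: print("grasp?");sys.exit()
    p=BOWL+np.array([-.005,off])
    arm.movep(np.r_[p,.24],down(y));arm.move_l(np.r_[p,.042+tz],v=.12,max_force=15)
    set_gripper(wd+.016);arm.move_l(np.r_[p,.24],v=.2)
    set_gripper(.093)
hover(BOWL,.34,.09);d,s=snap("wrist","bowl1.png");print(arm.sense()["clock"])
E
python3 pick.py
```

```text
nipple [0.41964752 0.12014384] 94.9881591796875 39.82185745239258 2.93021595997355 yaw 1.3594196331786534 q6 1.1390328497872293 zmax 0.04209635697726338
width 0.03993955762140128 [0.41963613 0.1201586  0.00998742]
lifted 0.03992497570638171
banjo [ 0.40880337 -0.11769508] 84.89437866210938 43.147789001464844 0.3209192337329547 yaw -1.2498770930619418 q6 0.9095781630785735 zmax 0.030987392782132417
width 0.04335800590687016 [ 0.40880259 -0.11769656  0.00398942]
lifted 0.04366097306475557
33.3167
```

```bash
cat > scoop_ik.py <<'E'
from h import *
hover((.51,.386),.28,.05);d,s=snap("wrist","scoop2.png");C=cloud(d,s);H=hsv(d)
g=(H[...,0]>45)&(H[...,0]<80)&(H[...,1]>100)&(np.hypot(C[...,0]-.51,C[...,1]-.386)<.12)&(C[...,2]>.004)&(C[...,2]<.06)
c,w,h,a=rect(C[g]);a=a if np.cos(a)>0 else a-np.pi
print("scoop",c,w,h,a)
E
python3 scoop_ik.py; python3 - <<'E'
from h import *
a=-.334
c=np.array([.514,.387])
for y in (a+np.pi/2,a-np.pi/2):
    print(y,kin.inverse_kinematics(np.r_[c,.1],down(y)))
# pour poses: spout heading psi, tilt th about scoop y
for psi in (3.29,2.9,2.5,3.7,4.1,-1.57,1.57,-.8,0):
    for sg in (1,-1):
        for th in (0,85):
            R0=R.from_euler('z',psi)*R.from_euler('y',np.deg2rad(th))*R.from_quat(down(sg*np.pi/2))
            G=np.r_[BOWL,.165]; t=G+R0.apply([.019,0,0])
            q=kin.inverse_kinematics(t,R0.as_quat());print(psi,sg,th,None if q is None else np.round(q,2))
E
```

```text
scoop [0.51410437 0.38715863] 105.54399108886719 57.215232849121094 -0.3355445820703702
1.2367963267948965 [ 6.05722685e-01  1.03774831e-01  1.64925998e+00 -4.44089210e-16
  1.38855784e+00 -6.31073641e-01]
-1.9047963267948966 [ 6.05722685e-01  1.03774831e-01  1.64925998e+00 -4.44089210e-16
  1.38855784e+00  2.51051901e+00]
3.29 1 0 [ 0.11  0.01  1.67 -0.    1.46  1.53]
3.29 1 85 [ 0.08 -0.38  2.46  2.98  0.43 -1.43]
3.29 -1 0 [ 0.11  0.01  1.67 -0.    1.46 -1.61]
3.29 -1 85 [ 0.08 -0.38  2.46  2.98  0.43  1.72]
2.9 1 0 [ 0.11  0.01  1.67 -0.    1.46  1.92]
2.9 1 85 [ 0.38 -0.26  2.38  4.18  0.74 -2.4 ]
2.9 -1 0 [ 0.11  0.01  1.67 -0.    1.46 -1.22]
2.9 -1 85 [ 0.38 -0.26  2.38  4.18  0.74  0.74]
2.5 1 0 [ 0.11  0.01  1.67 -0.    1.46  2.32]
2.5 1 85 None
2.5 -1 0 [ 0.11  0.01  1.67 -0.    1.46 -0.82]
2.5 -1 85 None
3.7 1 0 [0.11 0.01 1.67 0.   1.46 1.12]
3.7 1 85 [-0.22 -0.26  2.38  1.97  0.86 -0.66]
3.7 -1 0 [ 0.11  0.01  1.67 -0.    1.46 -2.02]
3.7 -1 85 [-0.22 -0.26  2.38  1.97  0.86  2.48]
4.1 1 0 [ 0.11  0.01  1.67 -0.    1.46  0.72]
4.1 1 85 [-0.36 -0.02  2.17  1.64  1.31 -0.58]
4.1 -1 0 [ 0.11  0.01  1.67  0.    1.46 -2.42]
4.1 -1 85 [-0.36 -0.02  2.17  1.64  1.31  2.57]
-1.57 1 0 [ 0.11  0.01  1.67 -0.    1.46  0.11]
-1.57 1 85 [-0.34  0.31  1.79  1.32  1.82 -0.58]
-1.57 -1 0 None
-1.57 -1 85 [-0.34  0.31  1.79  1.32  1.82  2.56]
1.57 1 0 None
1.57 1 85 None
1.57 -1 0 [ 0.11  0.01  1.67 -0.    1.46  0.11]
1.57 -1 85 None
-0.8 1 0 [ 0.11  0.01  1.67 -0.    1.46 -0.66]
-0.8 1 85 [-0.17  0.63  1.34  0.98  2.35 -0.7 ]
-0.8 -1 0 [ 0.11  0.01  1.67 -0.    1.46  2.48]
-0.8 -1 85 [-0.17  0.63  1.34  0.98  2.35  2.44]
0 1 0 [ 0.11  0.01  1.67 -0.    1.46 -1.46]
0 1 85 [ 0.08  0.8   1.09  0.19  2.73 -1.39]
0 -1 0 [ 0.11  0.01  1.67 -0.    1.46  1.68]
0 -1 85 [0.08 0.8  1.09 0.19 2.73 1.75]
```

View pics/bowl1.png

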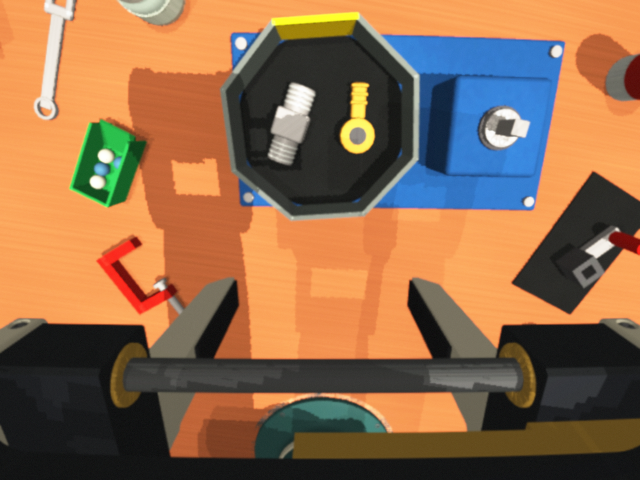

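Nipple and banjo lie in the bowl. Now the pour: grip with camera side inward, tip with the spout towards +x.

```bash
cat > pour.py <<'E'
from h import *
import sys
c=np.array([.5141,.3872]);a=-.3355;y=a+np.pi/2;tz=.008
def pq(psi,th,G):
    r=R.from_euler('z',psi)*R.from_euler('y',np.deg2rad(th))*R.from_quat(down(np.pi/2))
    return np.asarray(G)+r.apply([.019,0,0]),r.as_quat()
G=np.r_[BOWL+[-.022,0],.168];psi=0.05
ths=list(range(0,86,10))+[85]
for th in ths:
    if kin.inverse_kinematics(*pq(psi,th,G)) is None: print("no ik",th);sys.exit()
set_gripper(.080);arm.movep(np.r_[c,.16],down(y))
print("hit",arm.move_l(np.r_[c,tz],v=.1,max_force=12),arm.sense()["ee_pos"])
set_gripper(.050,25);print("w",arm.sense()["width"])
arm.move_l(np.r_[c,.23],v=.12);print("w",arm.sense()["width"])
if abs(arm.sense()["width"]-.058)>.006: sys.exit()
p,q=pq(psi,0,G+[0,0,.08]);arm.move_l(p,v=.15,rotation=q)
p,q=pq(psi,0,G);arm.move_l(p,v=.1)
last=None
for th in ths[1:]:
    p,q=pq(psi,th,G);arm.move_l(p,v=.007 if th%10==0 else .004,rotation=q)
    if th==60: arm.sleep(.7)
    print(th,np.round(arm.sense()["joint_positions"],2)) if th>70 else None
arm.sleep(.8);d,s=snap("side","pour_side.png")
for th in (70,50,30,10,0):
    p,q=pq(psi,th,G);arm.move_l(p,v=.012,rotation=q)
p,q=pq(psi,0,G+[0,0,.08]);arm.move_l(p,v=.15)
print("w",arm.sense()["width"])
arm.move_l(np.r_[c,.23],v=.2,rotation=down(y));arm.move_l(np.r_[c,tz+.004],v=.12)
arm.move_l(np.r_[c,tz-.002],v=.02,max_force=4)
print(arm.sense()["ee_pos"],arm.sense()["contact_force"])
set_gripper(.078);arm.move_l(np.r_[c,.2],v=.15);set_gripper(.093)
hover((.51,.386),.28,.05);d,_=snap("wrist");hover(BOWL,.34,.09);e,_=snap("wrist")
np.savez("w_shaft.npz",**e,**_)
print(arm.sense()["clock"])
cv2.imwrite("pics/after_pour.png",np.hstack([cv2.resize(x["image"][:300],(400,188)) for x in(d,e)]))
cv2.imwrite("pics/after_pour.png",np.hstack([d["image"][40:300,200:560],e["image"][0:260,190:590]]))
E
python3 pour.py
```

```text
hit False [0.51435837 0.38739426 0.00864318]
w 0.057704048132478966
w 0.05797917262929655
80 [ 0.09  0.72  1.16  0.09  2.66 -1.48]
85 [ 0.09  0.75  1.16  0.11  2.72 -1.47]
w 0.057641749658517635
[0.5144484  0.38740315 0.00786777] [1.1859008  0.23620615 3.81610816]
65.075
```

View pics/after_pour.png

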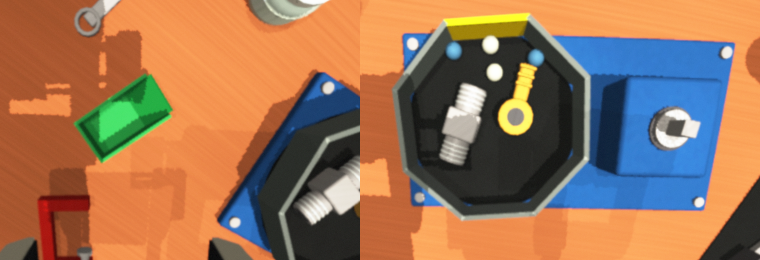

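The scoop is empty and upright, and all 4 balls and both fittings are in the bowl. Next I'll measure the shaft and crank closely.

```bash
cat > ms.py <<'E'
from h import *
def top(C,p,r,z0,z1):
    m=(np.hypot(C[...,0]-p[0],C[...,1]-p[1])<r)&(C[...,2]>z0)&(C[...,2]<z1);return m
def shaft(back):
    hover((.634,-.105),.33,back);d,s=snap();C=cloud(d,s)
    m=top(C,(.634,-.105),.03,.147,.165);v,u=np.nonzero(m)
    P=onplane(d,np.c_[u,v],.154,s);print("shaft",rect(P),P.mean(0),np.median(C[m][:,2]),m.sum())
    return d
d1=shaft(.06);d2=shaft(.09)
hover((.49,-.36),.28,.07);d,s=snap();C=cloud(d,s);H=hsv(d)
m=top(C,(.4635,-.3375),.035,.037,.05);v,u=np.nonzero(m);P=onplane(d,np.c_[u,v],.044,s);print("hub",rect(P),P.mean(0),np.median(C[m][:,2]))
k=((H[...,0]<8)|(H[...,0]>172))&(H[...,1]>150)&top(C,(.517,-.382),.04,.064,.08);print("knob",C[k].mean(0),rect(C[k]))
mt=(H[...,2]<70)&top(C,(.488,-.349),.14,-.01,.015);v,u=np.nonzero(mt);print("mat",rect(onplane(d,np.c_[u,v],.004,s)))
cv2.imwrite("pics/sh.png",np.hstack([cv2.resize(d1["image"][60:230,220:420],(400,340)),cv2.resize(d["image"][60:230,220:420],(400,340))]))
print(arm.sense()["clock"])
E
python3 ms.py
```

```text
shaft (array([ 0.63526532, -0.10296675]), 16.172012329101562, 15.912220001220703, np.float64(3.128239031251918)) [ 0.63530846 -0.10291162  0.154     ] 0.15346437593286308 266
shaft (array([ 0.63530994, -0.10293542]), 15.948001861572266, 15.880523681640625, np.float64(3.112974990306074)) [ 0.63541065 -0.10296635  0.154     ] 0.15345710141637545 286
hub (array([ 0.46345663, -0.33747198]), 38.6141357421875, 37.96173095703125, np.float64(2.4507740597244463)) [ 0.46361733 -0.33763226  0.044     ] 0.043683899824932815
knob [ 0.51755929 -0.38233231  0.06924761] (array([ 0.51731799, -0.38229938]), 21.17964744567871, 20.18438720703125, np.float64(2.515165566457036))
mat (array([ 0.48991528, -0.34720044]), 206.1302032470703, 127.53622436523438, np.float64(2.815619738793277))
67.8583
```

View pics/sh.png

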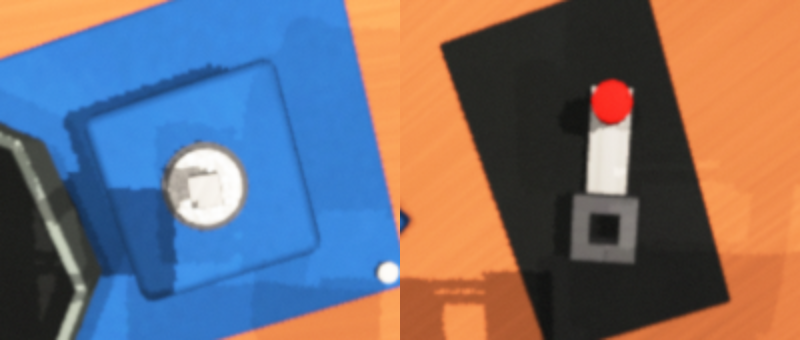

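Shaft at (0.6353,-0.1029), with flats at -0.02 rad. The heights, the 16 mm square and the 38 mm hub all match. I'll fit the crank with its knob towards +x.

```bash
cat > fit.py <<'E'
from h import *
import sys
hub=np.array([.4635,-.3375]);cy=-.688;S=np.array([.6353,-.1029]);sy=-.02
y0=cy-np.pi/2;y1=sy-np.pi/2
set_gripper(.06);arm.movep(np.r_[hub,.15],down(y0));print(arm.move_l(np.r_[hub,.011],v=.1,max_force=12),arm.sense()["ee_pos"])
set_gripper(.032,55);print("w",arm.sense()["width"])
arm.move_l(np.r_[hub,.25],v=.12);print("w",arm.sense()["width"])
if abs(arm.sense()["width"]-.038)>.004: sys.exit()
arm.move_l(np.r_[S,.25],v=.15,rotation=down(y1));arm.move_l(np.r_[S,.172],v=.1);arm.sleep(.2)
f0=arm.sense()["contact_force"]
hit=arm.move_l(np.r_[S,.128],v=.03,max_force=12);s=arm.sense();print(hit,s["ee_pos"],s["contact_force"]-f0,s["moment"],s["clock"])
E
python3 fit.py
```

```text
False [ 0.46377388 -0.33768973  0.01165308]
w 0.037895242247432535
w 0.03745211907604313
False [ 0.63538064 -0.10291967  0.12821647] [-0.68265151 -0.48144084  0.01610745] [ 0.08356651  0.04885462 -0.04650793] 78.2083
```

```bash
cat > seat.py <<'E'
from h import *
S=np.array([.6353,-.1029]);y1=-.02-np.pi/2
print(arm.move_l(np.r_[S,.122],v=.015,max_force=10),arm.sense()["ee_pos"])
set_gripper(.06);arm.move_l(np.r_[S,.24],v=.15)
hover(S,.33,.07);d,s=snap();C=cloud(d,s);H=hsv(d)
top=lambda p,r,a,b:(np.hypot(C[...,0]-p[0],C[...,1]-p[1])<r)&(C[...,2]>a)&(C[...,2]<b)
m=top(S,.035,.145,.175);v,u=np.nonzero(m);P=onplane(d,np.c_[u,v],.160,s);print("hub",rect(P),np.percentile(C[m][:,2],[5,50,90]))
k=((H[...,0]<8)|(H[...,0]>172))&(H[...,1]>150)&top(S,.11,.175,.2);print("knob",C[k].mean(0),np.percentile(C[k][:,2],[10,50,90]),C[k].mean(0)[:2]-S)
cv2.imwrite("pics/seat.png",cv2.resize(d["image"][20:230,180:460],(560,420)));print(arm.sense()["clock"])
E
python3 seat.py
```

```text
True [ 0.63552306 -0.10295125  0.12712965]
hub (array([ 0.63555432, -0.10250684]), 38.215240478515625, 38.02983856201172, np.float64(3.1166401657562957)) [0.15280216 0.1593359  0.16046037]
knob [ 0.70485888 -0.1042772   0.18492907] [0.18392495 0.18523287 0.18623697] [ 0.06955888 -0.0013772 ]
80.75
```

View pics/seat.png

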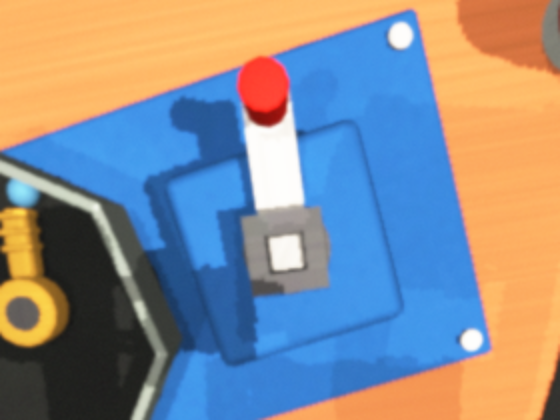

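Seated: hub top at 159.5 mm and knob top at 185.5 mm, against 160 and 186 expected. Now three turns by the knob.

```bash
cat > turn.py <<'E'
from h import *
import sys
S=np.array([.6355,-.1028]);q=down(-np.pi/2-.02);z=.151;a0=-.02
P=lambda t:np.r_[S+.07*np.array([np.cos(a0+t),np.sin(a0+t)]),z]
N=24*3;step=2*np.pi/24
for i in range(24):
    if kin.inverse_kinematics(P(i*step),q) is None: print("ik",i);sys.exit()
set_gripper(.05);arm.movep(P(0)+[0,0,.09],q);print(arm.move_l(P(0),v=.1,max_force=12))
set_gripper(.016,12);print("w",arm.sense()["width"]);fm=0
for i in range(1,N+1):
    arm.move_l(P(i*step),v=.08);s=arm.sense();f=np.linalg.norm(s["contact_force"]);fm=max(fm,f)
    if i==6: d,_=snap("side","turn_side.png")
    if f>40 or abs(s["width"]-.022)>.004: print("stop",i,f,s["width"]);break
print("maxF",fm,s["width"],s["clock"])
set_gripper(.05);arm.move_l(P(i*step)+[0,0,.1],v=.15)
hover(S,.33,.07);d,s=snap();C=cloud(d,s);H=hsv(d)
top=lambda p,r,a,b:(np.hypot(C[...,0]-p[0],C[...,1]-p[1])<r)&(C[...,2]>a)&(C[...,2]<b)
m=top(S,.033,.147,.175);v,u=np.nonzero(m);R_=onplane(d,np.c_[u,v],.160,s);print("hub",rect(R_),np.percentile(C[m][:,2],[5,50,90]))
k=((H[...,0]<8)|(H[...,0]>172))&(H[...,1]>150)&top(S,.11,.175,.2);print("knob",C[k].mean(0),C[k].mean(0)[:2]-S)
hover(BOWL,.34,.09);e,_=snap()
cv2.imwrite("pics/turned.png",np.hstack([d["image"][0:280,140:500],e["image"][0:280,190:590]]));print(arm.sense()["clock"])
E
python3 turn.py
```

```text
False
w 0.021440183722689618
maxF 9.610858429571238 0.0221534354528853 110.55
hub (array([ 0.63516058, -0.10298108]), 38.25942611694336, 38.01107406616211, np.float64(3.1353523345235192)) [0.15282573 0.15936499 0.16054477]
knob [ 0.70450439 -0.10369717  0.18478402] [ 0.06900439 -0.00089717]
113.9667
```

View pics/turned.png

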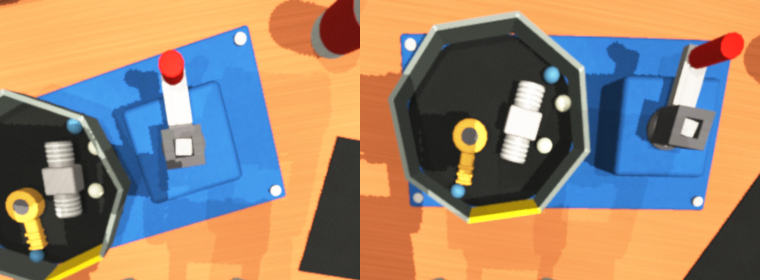

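The bowl turned 1.5 turns (yellow side now opposite) and everything is still inside. Next: lift the crank off and lay it on the mat.

```bash
cat > back.py <<'E'
from h import *
import sys
hub=np.array([.4635,-.3375]);cy=-.688;S=np.array([.6353,-.1029]);sy=-.01
y0=cy-np.pi/2;y1=sy-np.pi/2
set_gripper(.06);arm.movep(np.r_[S,.24],down(y1));print(arm.move_l(np.r_[S,.1275],v=.08,max_force=12))
set_gripper(.032,55);print("w",arm.sense()["width"])
print("hit",arm.move_l(np.r_[S,.175],v=.04,max_force=25));print("w",arm.sense()["width"],arm.sense()["ee_pos"],arm.sense()["contact_force"])
if abs(arm.sense()["width"]-.038)>.004 or arm.sense()["ee_pos"][2]<.17: sys.exit()
arm.move_l(np.r_[S,.25],v=.12)
arm.move_l(np.r_[hub,.25],v=.15,rotation=down(y0));arm.move_l(np.r_[hub,.016],v=.1)
print(arm.move_l(np.r_[hub,.009],v=.015,max_force=5),arm.sense()["ee_pos"])
set_gripper(.06);arm.move_l(np.r_[hub,.2],v=.15);set_gripper(.093)
arm.movep(np.array([.267,-.62,.30]),down(np.arctan2(-.62,.267)-np.pi/2));d,_=snap("top","top_end.png");snap("side","side_end.png")
C=cloud(d);H=hsv(d);k=((H[...,0]<8)|(H[...,0]>172))&(H[...,1]>150)&(np.hypot(C[...,0]-.517,C[...,1]+.382)<.04);print("knob",C[k&(C[...,2]>.06)].mean(0),arm.sense()["clock"])
E
python3 back.py
```

```text
False
w 0.037993625965739124
hit False
w 0.037439316703352606 [ 0.63519955 -0.10286059  0.17472907] [-0.02169423 -0.80892064 -4.20473658]
True [ 0.46358109 -0.33758301  0.01157308]
knob [ 0.51664266 -0.38186216  0.0702139 ] 128.6583
```

View pics/top_end.png

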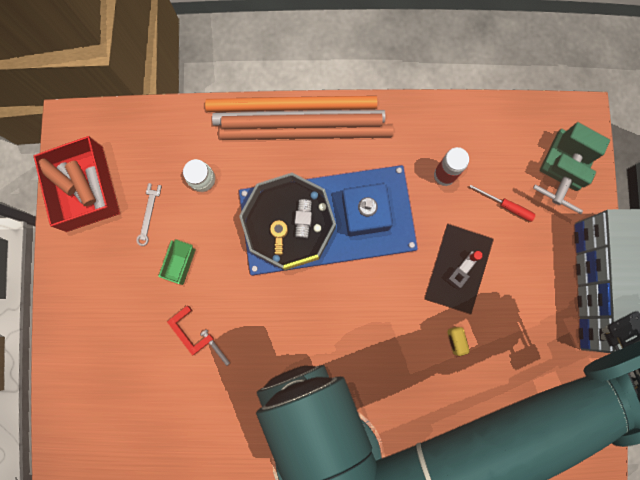

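View pics/side_end.png

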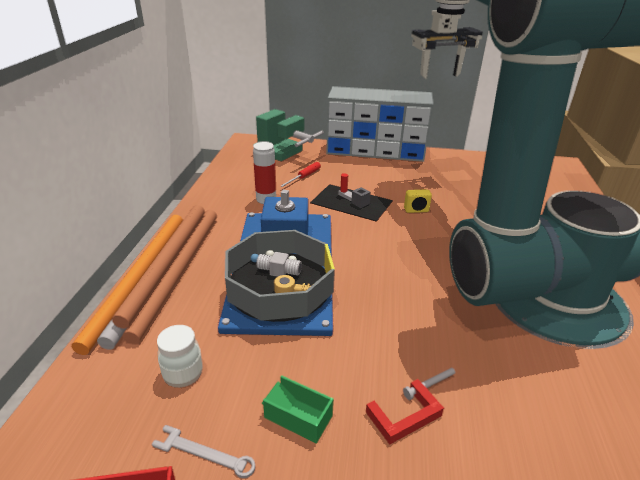

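Crank lies on its mat at (465,268) with the knob up. The scoop is upright and empty at (178,262), the load is in the bowl and the bystanders are unmoved.

```bash
python3 -c "
from plant import arm
arm.sleep(.5);print(arm.hand_in(),arm.sense()['clock'])"
```

```text
the job is handed in; nothing more can be done
the job is handed in; nothing more can be done
```

The job is done and was handed in at about 129 s on the robot's clock.

- **Loading:** Only the nipple and the banjo were on the worktop; there was no cap or coupling. Both are in the bowl, along with all 4 balls I counted in the scoop. The empty scoop stands upright at its old spot.
- **Crank:** It seated fully, with the hub top at 159.5 mm against 160 mm expected. I gave it three full counter-clockwise turns, and the force on the tool stayed below 10 N at each check. The bowl's yellow side ended opposite its start, as 1.5 bowl turns should leave it. The crank is back on its mat with the knob up, within about 1 mm of where it lay.
- **Last checks:** A wrist view after the turns shows both fittings and all 4 balls in the bowl. The final top and side views show both fittings still there. The other tools look unmoved in both views, by eye only. No check failed.
- **Early disagreement:** The rough top-view positions for the fittings were contaminated by the bowl's edge, so I measured each again just before grasping it.

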